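# Hold up a leaking battery with tongs

## Task

The block battery standing in the white tray is leaking, so do not touch it with the gripper itself: pick up the blue-and-steel spring tongs by their blue finger rests, close their jaws gently on the battery and lift it upright out of the tray. Finish while holding it still in the tongs, at least 13 cm above the desk and touching nothing else; leave the other things on the desk where they are.

Things in the scene. Friction and masses are not known exactly. Their poses are not given: they have to be found in the camera images.
- tongs: blue-and-steel spring tongs lying flat on the desk, 175 mm long, 100 g. Origin: pivot at the rear end, at the underside; x runs along the centre line to the jaws, z up. Two arms swing symmetrically about the pivot in the x-y plane; a spring holds them open. Each has a blue finger rest outside and a blue jaw pad at the front. Full width over the rests when open 60 mm.
- tongs_grip (a point): midway between the two blue finger rests (each 40 mm long, 28 mm tall, lower edge 2 mm above the underside), 75 mm ahead of the pivot, 16 mm above the tongs' underside. Squeezing here takes 5 N a side at first, 9 N at a 24 mm jaw gap; half of any further squeeze reaches the thing in the jaws. Squeezed to 50-56 mm the tongs can be carried with jaws still well open.
- tongs_tips (a point): midway between the two blue jaw pads (each 32 mm long, 24 mm tall, lower edge level with the underside), 150 mm ahead of the pivot, 12 mm above the tongs' underside. Free gap between pads 63 mm when open; each mm squeezed off at the rests takes 2 mm off it; at 40 mm over the rests the arms are parallel and the gap is 24 mm.
- tongs_left: the tongs' left arm (+y of the tongs) with its finger rest and jaw pad; origin at the pivot
- tongs_right: the tongs' right arm (-y of the tongs) with its finger rest and jaw pad; origin at the pivot
- battery: block battery (black, orange and green, two studs on top) standing upright in the tray, 17 mm in its x, 26 mm in its y, 42 mm tall (45 with studs), 30 to 65 g. Origin: centre of its underside, z up; it stands with its x within 0.6 rad of the robot's x. Its case would crack at more than about 35 N from a jaw.
- tray: white shallow tray fixed to the desk, 120 x 100 mm (x, y), rim 10 mm high, floor 3 mm thick; origin at the centre of its underside
- pen_pot: dark pen pot with pens, 94 x 100 mm, 152 mm tall, loose, beyond and to the right of the tray; origin at the centre of its underside
- tape_roll: roll of brown tape, 95 mm across, 48 mm tall, loose, beyond the tray; origin at the centre of its underside
- calculator: grey calculator, 135 x 78 x 16 mm, loose, left of the work; origin at the centre of its underside
- tape_measure: beige tape measure, 32 x 63 x 54 mm, loose, beyond and left of the tray; origin at the centre of its underside
Not all that is in view belongs to the job. There is more than one size of the tongs; the job needs the smaller. Leave any red look-alike of the pen_pot alone.

How it is judged:
On the way, in this order (a step that is already met when the one before it is completed fails the run):
1. the tongs are held in the gripper, off the desk, with the battery still untouched (height (world z) of tongs_grip above 0.024 m and contact force between the fingers and tongs above 1 N and contact force between tongs and battery below 0.1 N), for 0.1 s.
2. both jaws grip the battery (contact force between each of tongs_left, tongs_right and battery above 1 N), for 0.2 s.
At the end, for the whole second after the job is handed in: The gripper holds the tongs, both jaws press on the battery, its underside is more than 11 cm above the desk, it is within 0.4 rad of upright and still (under 3 cm/s), nothing but the tongs touches it, and pen pot, tape roll, calculator and tape measure are within 2 cm of where they stood (height (world z) of battery above 0.11 m and angle between battery's own z axis and vertical below 0.4 rad and linear speed of battery below 0.03 m/s and contact force between each of tongs_left, tongs_right and battery above 0.5 N and contact force between the fingers and tongs above 1 N and contact force between each of the arm, the fingers, pen_pot and battery below 0.1 N and contact force between pen_pot and tongs below 0.1 N and height (world z) of tongs_grip above 0.09 m and distance of each of pen_pot, tape_roll, calculator, tape_measure from where it was at the start of the episode below 0.02 m); the arm keeps its last pose, push and grip.
It fails at once if the gripper or arm touches the leaking battery (contact force between any of the fingers, the arm and battery above 0.5 N).
It fails at once if a jaw squeezes the battery with more than 35 N (contact force between any of tongs_left, tongs_right and battery above 35 N).
It fails at once if the battery is knocked over (angle between battery's own z axis and vertical above 0.8 rad).
It also fails if it takes over 38 s, if anything falls off the work surface, if the arm or the gripper's body presses on something with over 40 N, if the wrist force passes 120 N, or if a joint passes its speed limit or range.

## Robot

A 7-joint arm with a two-finger parallel gripper is mounted at the origin on the work surface; the furniture and walls round the work are solid. World frame = base frame: x ahead of the robot, y to its left, z up, the work surface at z = 0. Lengths are in m, angles in rad, forces in N, time in s.
With the tool pointing down it reaches from about 0.4 to 0.85 m from the base axis. Payload 4.5 kg.
Tool frame: the origin (TCP) lies where the fingers leave the gripper's body, on its centre line; the fingertips stand 64 mm ahead of it and the grasp point (between the pads) lies 45 mm ahead of it; z points along the fingers, y is the line along which they close (so a half turn about z gives the same grasp; the last joint's range is limited). The gripper opens to 88 mm and grips with 3 to 60 N. Pads are 18 mm wide; open, the fingers measure 123 mm over their backs; the gripper's body (75 mm by 187 mm) begins 45 mm behind the grasp point.
Start: joints at [1.211, 0.689, -0.195, 1.565, 0.157, 0.902, -0.215], TCP at [0.24, -0.577, 0.303] pointing down, gripper open.
Joint ranges: [-3.01, 3.01], [-0.46, 2.08], [-1.47, 1.51], [0.13, 2.56], [-1, 4.14], [0.04, 2.09], [-2.66, 2.66]. Speed limits (rad/s): [2.57, 2.57, 3.14, 3.14, 3.14, 3.14, 3.14].

## Interface

Orientations are given as a unit quaternion [x, y, z, w].
In Python, from plant import r gives the robot as it stands.
- The arm moves only by the tool play_rows, never from a script. Its arguments are lists of equal length, an entry for each row: "translation": the shift along the tool's x, y, z in m, a list of three; "delta_rot": the turn, a rotation vector about the tool's x, y, z in degrees, a list of three; "grip": the opening, from -1 (shut) to 1 (fully open). In form: {"translation": [[x, y, z], ...], "delta_rot": [[rx, ry, rz], ...], "grip": [grip, ...]}. A call has 1 to 20 rows; each row shifts and turns the commanded pose from where the row before left it, along the tool's axes as they then stand; what a row does not reach is not made up. A row lasts 1/8 s, in which the tool goes at most 62.5 mm and 10.7 degrees, less where a joint would pass 70% of its speed; a pose out of reach is approached as far as the arm can. A call with a gripper value outside its range is refused whole. The fingers move at their own pace and stop on an object; "squeeze" is the grip in N (left out, the last holds). Time passes only in rows, so rows that do not move let the fingers close. It gives the time, the measured TCP pose, the force, the opening and the grip force at its end, in the units of the state.
- r.get_state(): the state, without advancing time (a new reading comes with each control period).
- r.snapshot(name): name is "scene" or "top" or "wrist"; returns the picture (384x512x3 uint8, blue, green, red); there is no depth.
- r.get_calibration(name): a dict with "intrinsics" (3x3 intrinsics, pixels), "k1" (the pictures are not rectified: a ray, as slopes to the right and down, at radius r is drawn at 1 + k1 r^2 times it, then the intrinsics apply), "eye" and "rotation" of the camera in the world. Camera axes: x right, y up, looking along -z (the intrinsics and any distortion apply to the point x, -y, -z); pixel columns grow to the right and rows downward; lengths in m; the calibration is good to about 2 mm. A picture is of the moment at which its call begins: read the wrist's pose just before it. get_calibration takes no time and is no camera call; for the wrist camera it gives the pose at the moment of the call.
- r.finish_job(): hands the job in; it is judged then, once.
Trained networks look in the newest picture that a camera, given by its name, has taken for a name from the list of things; names that differ only in an ending like _2 or _b are one class to them, and where a whole thing is asked for, a point or a joint stands for the part that bears it (a point fixed in the world has none). Each returns a list of dicts, best first, with "confidence" (0 to 1); they miss things now and then, are a little off and sometimes report something else, mostly with a low value. They report only what shows in the picture. A call takes as long as a camera call. They do not tell look-alikes from the thing itself.
- r.look_for(camera, target): "point" ([x, y, z] in m, in world coordinates, good to about 4 mm: the middle of the surface that is visible of it).
- r.silhouettes(camera, target): "pixels" (384x512 bool, what is visible of it).
The state is a dict: "clock": time; "q": joint angles; "qd": joint speeds; "joint_torque": joint torques, N m; "tool_pos": TCP position; "eef_rot": TCP orientation; "contact_force": force on the tool from outside, world axes, zero at the start; "moment": the same for the moment, N m; "opening": opening from 0.0 (shut) to 1.0 (fully open); "finger_force": force on a finger pad.
Only numpy, scipy, OpenCV 4.12 (cv2) and the standard library are available. Lean on these libraries where they do the work, as an engineer would, in place of code of your own. Each camera call takes 0.05 s, during which the arm holds its last target. There are 200 camera calls.

## Working session

There is one attempt and no reset: what is moved stays moved. The work goes in short steps, Python scripts to look and compute and a tool call to move; the robot and the scene stay as the last step left them, time stands still between calls to the robot, and variables do not carry over. Pictures are saved under pics/ and viewed, at most 11 in all, crops included, and the job is handed in when it is done.

Besides the shell and the picture viewer there is one more tool, called after "Request:" by a JSON object that holds its "fn" and its "kwargs". play_rows: Moves the arm, as the interface text tells. Its arguments: {"type":"object","properties":{"translation":{"type":"array","items":{"type":"array","items":{"type":"number"}}},"delta_rot":{"type":"array","items":{"type":"array","items":{"type":"number"}}},"grip":{"type":"array","items":{"type":"number"}},"squeeze":{"type":"number"}},"required":["translation","delta_rot","grip"]}

```bash
mkdir -p pics; ls; python3 - <<'E'
from plant import r
import cv2,numpy as np
s=r.get_state();print(s['clock'],s['tool_pos'],s['eef_rot'],s['opening'])
a=r.snapshot("scene");b=r.snapshot("top")
cv2.imwrite("pics/a.png",a);cv2.imwrite("pics/b.png",b)
for c in("top","scene"):
  k=r.get_calibration(c);print(c,k['eye'],np.round(k['rotation'],3).tolist(),k['intrinsics'],k['k1'])
  for t in("tongs","tongs_grip","tongs_tips","battery","tray","pen_pot","tape_roll"):
    print(c,t,[(np.round(d['point'],3).tolist(),round(d['confidence'],2)) for d in r.look_for(c,t)])
E
```

```text
pics
0.0 [ 0.23957269 -0.57669314  0.30191143] [ 9.80669338e-01  1.95670112e-01 -2.41644211e-04 -8.93188266e-04] 1.0024333841412942
top [ 0.40380461 -0.04316661  0.90478271] [0.044, -0.061, -0.699, 0.711] [[349.30044671   0.         253.86795405]
 [  0.         349.30044671 189.01361911]
 [  0.           0.           1.        ]] 3.5693249506378766e-05
top tongs [([0.337, -0.028, 0.023], 0.91), ([0.436, -0.23, 0.018], 0.58)]
top tongs_grip [([0.434, -0.228, 0.018], 0.74), ([0.335, -0.028, 0.023], 0.7)]
top tongs_tips [([0.335, -0.028, 0.026], 0.86), ([0.435, -0.232, 0.019], 0.61)]
top battery [([0.565, 0.079, 0.042], 0.66)]
top tray [([0.563, 0.087, 0.006], 0.67), ([0.67, 0.211, 0.052], 0.21)]
top pen_pot [([0.525, -0.313, 0.067], 0.87), ([0.663, -0.15, 0.066], 0.82)]
top tape_roll [([0.736, 0.046, 0.044], 0.62), ([0.45, -0.236, 0.02], 0.18)]
scene [-0.09252245  0.34240707  0.51872499] [-0.245, 0.418, 0.766, -0.421] [[410.98459471   0.         255.29145475]
 [  0.         410.98459471 186.23103432]
 [  0.           0.           1.        ]] -0.07584003515080343
scene tongs [([0.352, -0.016, 0.02], 0.89), ([0.435, -0.22, 0.014], 0.55)]
scene tongs_grip [([0.347, -0.015, 0.021], 0.88), ([0.434, -0.224, 0.013], 0.79)]
scene tongs_tips [([0.347, -0.01, 0.021], 0.96), ([0.435, -0.222, 0.014], 0.9)]
scene battery [([0.564, 0.081, 0.027], 0.55)]
scene tray [([0.552, 0.095, 0.0], 0.91)]
scene pen_pot [([0.507, -0.285, 0.069], 0.96), ([0.644, -0.141, 0.072], 0.78), ([0.667, 0.223, 0.037], 0.18)]
scene tape_roll [([0.712, 0.049, 0.033], 0.97)]
```

```bash
python3 -c "
import cv2
for n in 'ab':
  cv2.imwrite('pics/%s2.png'%n,cv2.resize(cv2.imread('pics/%s.png'%n),(800,600),interpolation=cv2.INTER_CUBIC))"
```

```text
(no output)
```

View pics/b2.png

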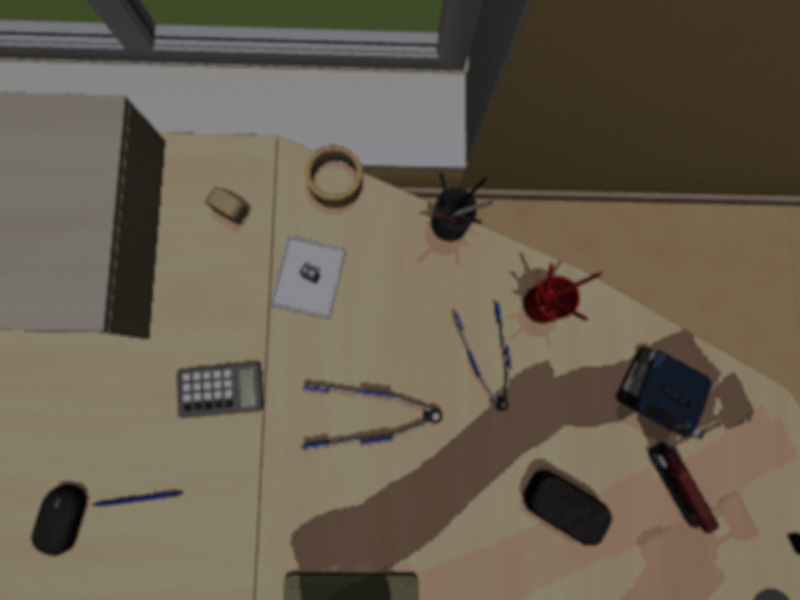

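View pics/a2.png

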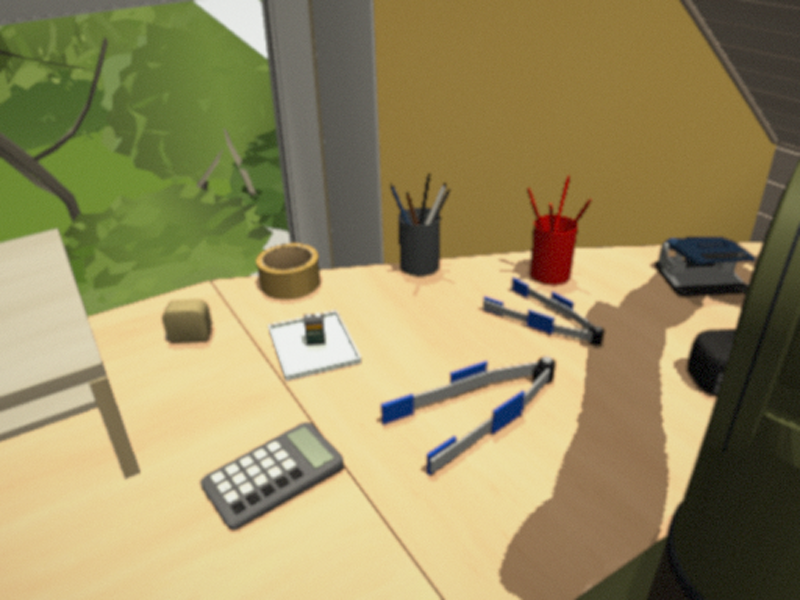

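The small tongs have their pivot at about (502,403) in the top view and their jaws at (458–498, 308). The red pot at (552,298) stands close to the tongs on their right. The battery is in the tray at (310,272). I'll move the wrist camera over the tongs.

Request:
{"fn": "play_rows", "kwargs": {"translation": [[0.036,-0.03,0],[0.036,-0.03,0],[0.036,-0.03,0],[0.036,-0.03,0],[0.036,-0.03,0],[0.036,-0.03,0],[0.036,-0.03,0],[0,0,0]], "delta_rot": [[0,0,0],[0,0,0],[0,0,0],[0,0,0],[0,0,0],[0,0,0],[0,0,0],[0,0,0]], "grip": [1,1,1,1,1,1,1,1]}}

```text
clock: 1.8
tool_pos: [0.3943, -0.2829, 0.3031]
eef_rot: [0.98, 0.2, 0.001, -0.001]
contact_force: [-1.0, -0.4, -0.5]
opening: 0.998
finger_force: 0.0
```

```bash
cat > h.py <<'E'
from plant import r
import cv2,numpy as np
def ray(k,uv):
    K=k['intrinsics'];d=(np.atleast_2d(uv).astype(float)-[K[0,2],K[1,2]])/[K[0,0],K[1,1]]
    u=d.copy()
    for _ in range(10): u=d/(1+k['k1']*(u**2).sum(1,keepdims=True))
    v=np.c_[u[:,0],-u[:,1],-np.ones(len(u))]
    return v@np.array(k['rotation']).T
def plane(k,uv,z):
    v=ray(k,uv);e=np.array(k['eye']);return e+v*((z-e[2])/v[:,2])[:,None]
def proj(k,P):
    p=(np.atleast_2d(P)-k['eye'])@np.array(k['rotation']);s=np.c_[p[:,0],-p[:,1]]/-p[:,2:]
    s=s*(1+k['k1']*(s**2).sum(1,keepdims=True));K=k['intrinsics'];return s*[K[0,0],K[1,1]]+[K[0,2],K[1,2]]
def tri(ks,uvs):
    A=0;b=0
    for k,uv in zip(ks,uvs):
        v=ray(k,uv)[0];v/=np.linalg.norm(v);M=np.eye(3)-np.outer(v,v);A=A+M;b=b+M@k['eye']
    return np.linalg.solve(A,b)
E
python3 - <<'E'
from h import *
s=r.get_state();print(s['clock'],s['tool_pos'],s['eef_rot'])
k=r.get_calibration('wrist');w=r.snapshot('wrist');cv2.imwrite('pics/w.png',w)
print(k['eye'],np.round(k['rotation'],3).tolist(),k['intrinsics'][0],k['k1'])
for t in("tongs","tongs_grip","tongs_tips","battery","pen_pot"):
    print(t,[(np.round(d['point'],3).tolist(),round(d['confidence'],2)) for d in r.look_for('wrist',t)])
cv2.imwrite('pics/w2.png',cv2.resize(w,(800,600),interpolation=cv2.INTER_CUBIC))
E
```

```text
1.8 [ 0.39426351 -0.28285882  0.30305451] [ 9.79894831e-01  1.99511600e-01  9.52303681e-04 -5.78715663e-04]
[ 0.466553   -0.25255681  0.38439078] [-0.127, 0.084, -0.545, 0.824] [336.51934081   0.         250.35787386] 0.03503128170968749
tongs [([0.442, -0.22, 0.016], 0.84), ([0.354, -0.07, 0.023], 0.8)]
tongs_grip [([0.354, -0.071, 0.026], 0.92), ([0.441, -0.217, 0.016], 0.63)]
tongs_tips [([0.355, -0.073, 0.023], 0.73), ([0.439, -0.212, 0.02], 0.65)]
battery [([0.463, -0.243, 0.021], 0.57)]
pen_pot [([0.443, -0.218, 0.016], 0.71), ([0.535, -0.314, 0.074], 0.56)]
```

View pics/w2.png

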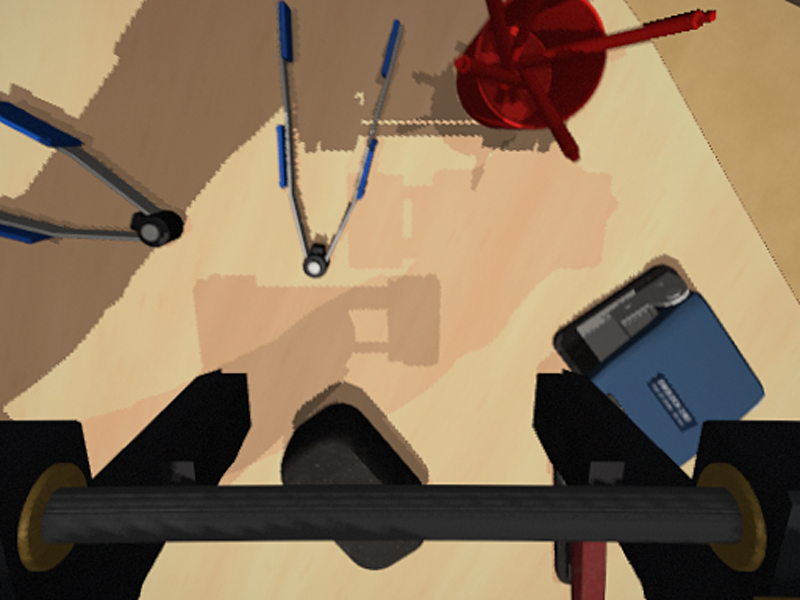

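The wrist picture shows the small tongs' pivot at (316,265), rests at about (282,157) and (369,168), and pads at (286,32) and (391,48). The red pot's base edge is at about (500,125), which is close to where the gripper body will go.

```bash
python3 - <<'E'
from h import *
k=r.get_calibration('wrist');f=1/1.5625
w=cv2.imread('pics/w.png').astype(int)
m=((w[...,0]>w[...,2]+50)&(w[...,0]>90)).astype(np.uint8)
n,l,st,c=cv2.connectedComponentsWithStats(m)
for i in range(1,n):
  if st[i,4]>25:
    ys,xs=np.where(l==i);print(st[i],c[i]/f,plane(k,c[i],.016)[0].round(4))
for nm,p,z in(("pivot",(316,262),.02),("red base L",(462,85),0.0),("red base F",(520,128),0.),("red base F z.1",(520,60),0.1),("pen low",(575,155),.1),("pen",(575,155),.13)):
  print(nm,plane(k,np.array(p)*f,z)[0].round(4))
# red outline at both heights
red=((w[...,2]>w[...,0]+60)&(w[...,2]>w[...,1]+60));ys,xs=np.where(red[:110])
print('red x',xs.min(),xs.max())
kt=r.get_calibration('top');t=cv2.imread('pics/b.png').astype(int)
# pivot in top, triangulate
print('piv tri',tri([k,kt],[np.array([316,262])*f,np.array([502,403])*f]).round(4))
for nm,a,b in(("Lrest",(282,157),(475,364)),("Rrest",(369,168),(506,357)),("Lpad",(286,32),(458,320)),("Rpad",(391,48),(498,311))):
  print(nm,tri([k,kt],[np.array(a)*f,np.array(b)*f]).round(4))
E
```

```text
Traceback (most recent call last):
  File "h.py", line 10, in plane
    v=ray(k,uv);e=np.array(k['eye']);return e+v*((z-e[2])/v[:,2])[:,None]
  File "h.py", line 8, in ray
    return v@np.array(k['rotation']).T
           ~^~~~~~~~~~~~~~~~~~~~~~~~~~
ValueError: matmul: Input operand 1 has a mismatch in its core dimension 0, with gufunc signature (n?,k),(k,m?)->(n?,m?) (size 4 is different from 3)
```

```bash
sed -i "s/np.array(k\['rotation'\])/Rt.from_quat(k['rotation']).as_matrix()/; 2a from scipy.spatial.transform import Rotation as Rt" h.py; python3 - <<'E'
from h import *
k=r.get_calibration('wrist');f=1/1.5625
w=cv2.imread('pics/w.png').astype(int)
m=((w[...,0]>w[...,2]+50)&(w[...,0]>90)).astype(np.uint8)
n,l,st,c=cv2.connectedComponentsWithStats(m)
for i in range(1,n):
  if st[i,4]>25: print(st[i],c[i]/f,plane(k,c[i],.016)[0].round(4))
for nm,p,z in(("pivot",(316,262),.02),("red base L",(465,95),0.0),("red base F",(520,128),0.),("pen low",(575,155),.1),("pen",(575,155),.13),("pen",(575,155),.15)):
  print(nm,plane(k,np.array(p)*f,z)[0].round(4))
kt=r.get_calibration('top')
for nm,a,b in(("pivot",(316,262),(502,403)),("Lrest",(282,157),(475,364)),("Rrest",(369,168),(506,357)),("Lpad",(286,32),(458,320)),("Rpad",(391,48),(498,311)),("pentip near",(575,155),(585,317)),("pentip far",(712,16),(600,272))):
  print(nm,tri([k,kt],[np.array(a)*f,np.array(b)*f]).round(4))
print(Rt.from_quat(kt['rotation']).as_matrix().round(3))
E
```

```text
[179   1   4  36  93] [282.00604839  28.3266129 ] [ 0.4942 -0.1722  0.016 ]
[245  13  10  34  84] [389.84375  46.09375] [ 0.5109 -0.2381  0.016 ]
[  0  74  32  19 115] [ 22.10597826 129.5923913 ] [ 0.3717 -0.0356  0.016 ]
[177  80   5  40 115] [280.3125     155.25815217] [ 0.4215 -0.1952  0.016 ]
[229  90  11  37  99] [365.30934343 170.23358586] [ 0.4343 -0.2516  0.016 ]
[  0 149  19   7  41] [ 14.55792683 236.8902439 ] [ 0.2983 -0.0435  0.016 ]
[ 381  211   96   86 2778] [663.25706443 393.1537977 ] [ 0.3657 -0.5255  0.016 ]
pivot [ 0.3625 -0.2425  0.02  ]
red base L [ 0.5047 -0.2957  0.    ]
red base F [ 0.4999 -0.3398  0.    ]
pen low [ 0.4893 -0.3508  0.1   ]
pen [ 0.4867 -0.341   0.13  ]
pen [ 0.4849 -0.3345  0.15  ]
pivot [ 0.3616 -0.2398  0.0076]
Lrest [ 0.4232 -0.1946  0.0112]
Rrest [ 0.4368 -0.2518 -0.0159]
Lpad [ 0.4977 -0.1689 -0.0106]
Rpad [ 0.5155 -0.2376 -0.0145]
pentip near [ 0.4974 -0.3635  0.0541]
pentip far [ 0.5601 -0.3646  0.124 ]
[[ 0.014  0.989 -0.147]
 [-1.     0.018  0.023]
 [ 0.025  0.147  0.989]]
```

Request:
{"fn": "play_rows", "kwargs": {"translation": [[0.026,-0.021,0],[0.026,-0.021,0],[0,0,0.03],[0,0,0.04],[0,0,0.04],[0,0,0.04],[0,0,0]], "delta_rot": [[0,0,0],[0,0,0],[0,0,5],[0,0,4.7],[0,0,0],[0,0,0],[0,0,0]], "grip": [1,1,1,1,1,1,1], "squeeze": 15}}

```text
clock: 2.98
tool_pos: [0.4223, -0.228, 0.1507]
eef_rot: [0.994, 0.111, -0.003, -0.001]
contact_force: [-0.4, -0.4, -0.4]
opening: 0.999
finger_force: 0.0
```

```bash
python3 - <<'E'
from h import *
s=r.get_state();R=Rt.from_quat(s['eef_rot']).as_matrix();print(s['clock'],s['tool_pos'],R.round(4).tolist(),np.degrees(np.arctan2(R[1,0],R[0,0])))
k=r.get_calibration('wrist');w=r.snapshot('wrist');cv2.imwrite('pics/x.png',w)
P=[]
w=w.astype(int)
m=((w[...,0]>w[...,2]+50)&(w[...,0]>90)).astype(np.uint8)
n,l,st,c=cv2.connectedComponentsWithStats(m)
for i in range(1,n):
  if st[i,4]>25:
    p=plane(k,c[i],.016)[0];print(st[i],c[i]*1.5625,p.round(4), (R.T@(p-s['tool_pos'])).round(4))
cv2.imwrite('pics/x2.png',cv2.resize(w.astype(np.uint8),(800,600),interpolation=cv2.INTER_CUBIC))
E
```

```text
2.975 [ 0.42228105 -0.22801499  0.15071857] [[0.9752, 0.2214, -0.0052], [0.2214, -0.9752, 0.0017], [-0.0047, -0.0028, -1.0]] 12.790416860151106
[285  36  12  58 333] [453.59421922 100.16891892] [ 0.5147 -0.2314  0.016 ] [0.09   0.0242 0.1342]
[166  41  18  57 352] [272.66068892 106.96910511] [ 0.497  -0.1645  0.016 ] [ 0.0875 -0.0451  0.1344]
[277 163  12  58 235] [441.05053191 302.03457447] [ 0.4351 -0.2471  0.016 ] [0.009  0.0218 0.1346]
[185 166  18  58 242] [303.55759298 305.49457645] [ 0.4204 -0.1896  0.016 ] [ 0.0073 -0.0375  0.1348]
```

View pics/x2.png

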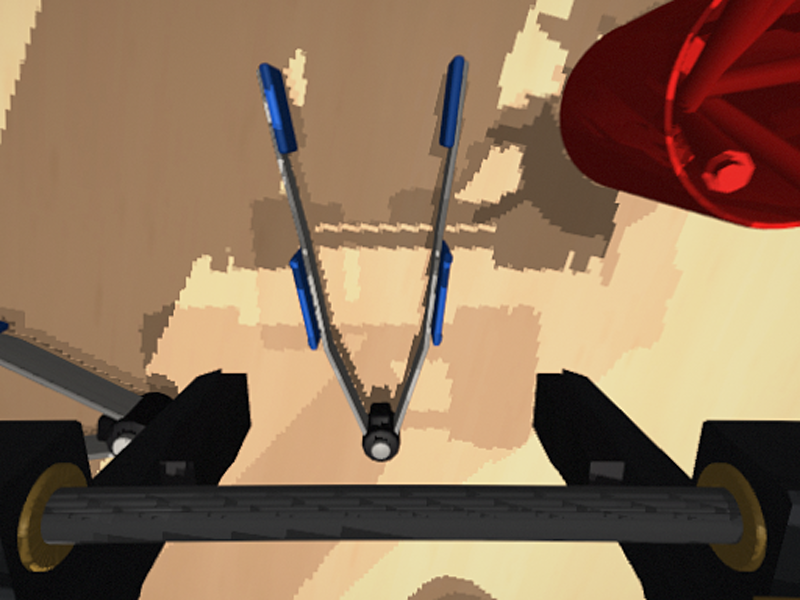

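The tongs lie open between the fingers, centred about 8 mm to the left. The pot is clear ahead on the right, and the big tongs' pivot at (125,440) is beyond the left finger. I'll correct for the offset and descend.

Request:
{"fn": "play_rows", "kwargs": {"translation": [[0.006,-0.0078,0],[0,0,0.025],[0,0,0.025],[0,0,0.02],[0,0,0.0125],[0,0,0]], "delta_rot": [[0,0,0],[0,0,-1.8],[0,0,0],[0,0,0],[0,0,0],[0,0,0]], "grip": [1,1,1,1,1,1]}}

```text
clock: 3.78
tool_pos: [0.4285, -0.2187, 0.0706]
eef_rot: [0.992, 0.128, 0.0, 0.0]
contact_force: [-0.5, 0.5, 0.4]
opening: 0.998
finger_force: 0.0
```

Request:
{"fn": "play_rows", "kwargs": {"translation": [[0,0,0],[0,0,0],[0,0,0],[0,0,0],[0,0,0]], "delta_rot": [[0,0,0],[0,0,0],[0,0,0],[0,0,0],[0,0,0]], "grip": [0.2,0.2,0.2,0.2,0.2], "squeeze": 15}}

```text
clock: 4.4
tool_pos: [0.4289, -0.2187, 0.0706]
eef_rot: [0.992, 0.128, 0.001, 0.0]
contact_force: [1.5, 1.7, 5.8]
opening: 0.598
finger_force: 8.8
```

Request:
{"fn": "play_rows", "kwargs": {"translation": [[0,0,-0.01],[0,0,-0.02],[0,0,-0.03],[0,0,-0.03],[0,0,-0.03],[0,0,0]], "delta_rot": [[0,0,0],[0,0,0],[0,0,0],[0,0,0],[0,0,0],[0,0,0]], "grip": [0.2,0.2,0.2,0.2,0.2,0.2]}}

```text
clock: 5.15
tool_pos: [0.4282, -0.2195, 0.1921]
eef_rot: [0.992, 0.127, 0.001, 0.001]
contact_force: [-0.4, 0.2, -1.1]
opening: 0.602
finger_force: 6.3
```

```bash
python3 - <<'E'
from h import *
s=r.get_state();print(s['clock'],s['tool_pos'],s['opening'],s['finger_force'])
a=r.snapshot('scene');w=r.snapshot('wrist');cv2.imwrite('pics/c.png',a)
for t in ('battery','tongs_tips'):
  print(t,[(np.round(d['point'],3).tolist(),round(d['confidence'],2)) for d in r.look_for('scene',t)])
A=cv2.resize(a[120:330,130:430],(500,350));W=cv2.resize(w,(500,375));W=W[:350]
cv2.imwrite('pics/c2.png',np.vstack([cv2.resize(a[130:310,130:410],(450,290)),cv2.resize(w,(450,310))]))
E
```

```text
5.15 [ 0.42820692 -0.21952406  0.19209542] 0.6017381062695052 6.320547033428738
battery [([0.668, 0.222, 0.036], 0.65), ([0.563, 0.085, 0.028], 0.63)]
tongs_tips [([0.349, -0.012, 0.023], 0.77), ([0.426, -0.221, 0.136], 0.56)]
```

View pics/c2.png

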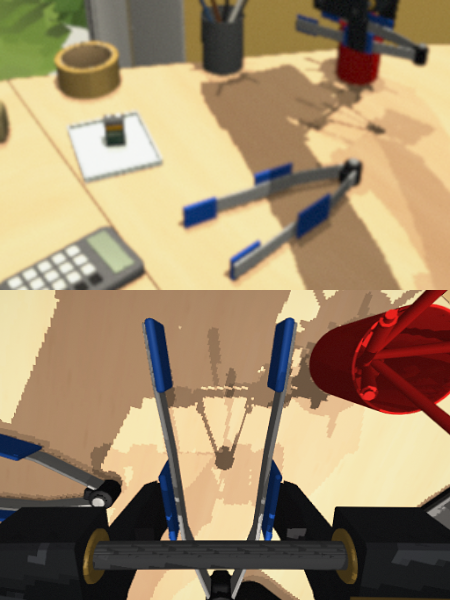

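The tongs hang level in the gripper with their jaws open. I'll carry them towards the battery and stop short to measure it.

Request:
{"fn": "play_rows", "kwargs": {"translation": [[0.004,-0.02,-0.02],[0.014,-0.04,-0.02],[0.016,-0.05,0],[0.016,-0.05,0],[0.016,-0.05,0],[0.012,-0.04,0],[0.004,-0.018,0],[0,0,0]], "delta_rot": [[0,0,0],[0,0,0],[0,0,0],[0,0,0],[0,0,0],[0,0,0],[0,0,0],[0,0,0]], "grip": [0.2,0.2,0.2,0.2,0.2,0.2,0.2,0.2]}}

```text
clock: 6.35
tool_pos: [0.439, 0.0625, 0.2293]
eef_rot: [0.992, 0.129, -0.001, -0.0]
contact_force: [-0.0, 0.2, -1.5]
opening: 0.603
finger_force: 6.3
```

```bash
python3 - <<'E'
from h import *
s=r.get_state();print(s['clock'],s['tool_pos'],s['eef_rot'],s['opening'],s['finger_force'])
k=r.get_calibration('wrist');w=r.snapshot('wrist');cv2.imwrite('pics/d.png',w)
np.savez('d.npz',eye=k['eye'],rotation=k['rotation'],intrinsics=k['intrinsics'],k1=k['k1'])
for t in ('battery','tray'):
  print(t,[(np.round(d['point'],3).tolist(),round(d['confidence'],2)) for d in r.look_for('wrist',t)])
cv2.imwrite('pics/d2.png',cv2.resize(w,(800,600),interpolation=cv2.INTER_CUBIC))
E
```

```text
6.35 [0.43897531 0.06252918 0.22933938] [ 9.91587700e-01  1.29433333e-01 -9.18151714e-04 -5.02481048e-05] 0.6025505683774427 6.320237853287836
battery [([0.566, 0.079, 0.044], 0.76), ([0.469, 0.058, 0.178], 0.6)]
tray [([0.544, 0.087, 0.0], 0.7), ([0.469, 0.058, 0.173], 0.54)]
```

View pics/d2.png

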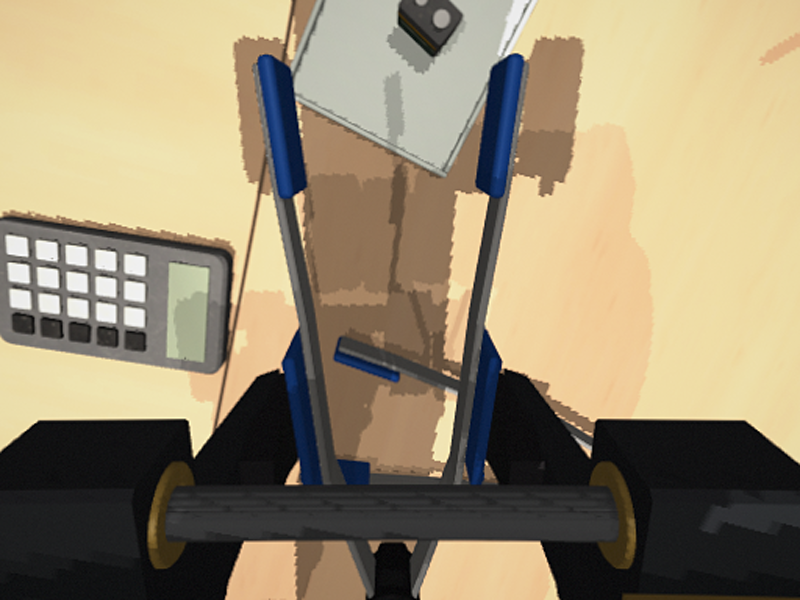

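The battery is at (430,25), with its studs at (418,3) and (442,18). Its long side is turned about 30° clockwise from the tongs, so I'll turn and move closer.

Request:
{"fn": "play_rows", "kwargs": {"translation": [[0.02,-0.016,0],[0.02,-0.016,0],[0,0,0],[0,0,0],[0,0,0],[0,0,0],[0,0,0]], "delta_rot": [[0,0,0],[0,0,0],[0,0,8],[0,0,8],[0,0,8],[0,0,7],[0,0,0]], "grip": [0.2,0.2,0.2,0.2,0.2,0.2,0.2]}}

```text
clock: 7.38
tool_pos: [0.4701, 0.1008, 0.23]
eef_rot: [0.99, -0.143, -0.0, 0.001]
contact_force: [-0.5, -0.2, -1.1]
opening: 0.601
finger_force: 6.3
```

```bash
python3 - <<'E'
from h import *
s=r.get_state();print(s['clock'],s['tool_pos'],s['eef_rot'],s['q'].round(2) if hasattr(s['q'],'round') else s['q'],s['finger_force'])
k=r.get_calibration('wrist');w=r.snapshot('wrist');cv2.imwrite('pics/e.png',w)
np.savez('e.npz',eye=k['eye'],rotation=k['rotation'],intrinsics=k['intrinsics'],k1=k['k1'])
for t in ('battery','tray'):
  print(t,[(np.round(d['point'],3).tolist(),round(d['confidence'],2)) for d in r.look_for('wrist',t)])
cv2.imwrite('pics/e2.png',cv2.resize(w,(800,600),interpolation=cv2.INTER_CUBIC))
E
```

```text
7.375 [0.47007768 0.1007634  0.23003832] [ 9.89768445e-01 -1.42681584e-01 -1.08932465e-04  6.15387922e-04] [-0.41  0.64  0.16  2.08 -0.22  0.45 -1.94] 6.320352564980567
battery [([0.57, 0.082, 0.044], 0.86)]
tray [([0.562, 0.088, 0.003], 0.8)]
```

View pics/e2.png

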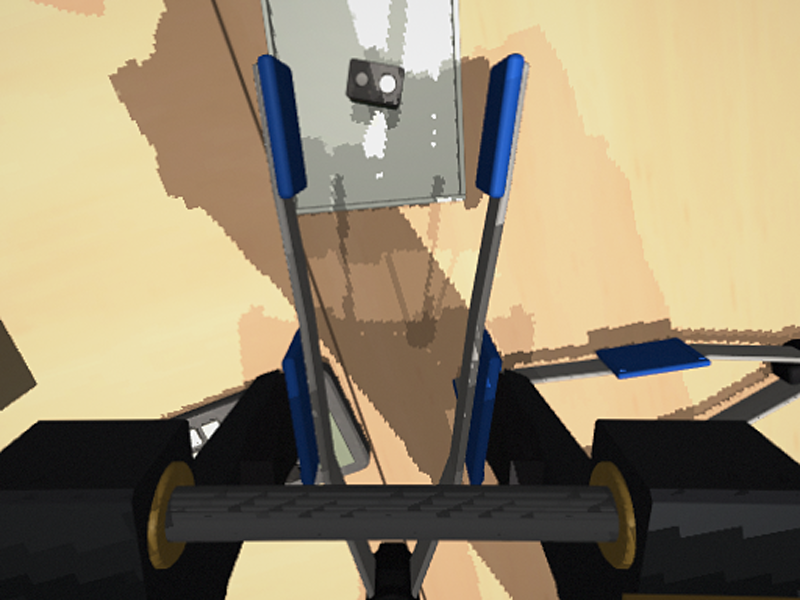

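```bash
python3 - <<'E'
from h import *
ke=dict(np.load('e.npz'));kd=dict(np.load('d.npz'));f=1/1.5625
s=r.get_state();R=Rt.from_quat(s['eef_rot']).as_matrix();T=s['tool_pos']
print('yaw',np.degrees(np.arctan2(R[1,0],R[0,0])))
for a,b in(((362,79),(418,3)),((388,84),(442,18))): print('stud tri',tri([ke,kd],[np.array(a)*f,np.array(b)*f]).round(4))
S=plane(ke,np.array([(362,79),(388,84)])*f,.047);d=S[0]-S[1];print('studs',S.round(4),'yaw',np.degrees(np.arctan2(d[1],d[0]))-90)
C=plane(ke,np.array([(350,58),(405,67),(400,109),(347,96)])*f,.045);print(C.round(4))
print('eye',ke['eye'])
w=cv2.imread('pics/e.png');g=w.max(2)[25:80,210:270];cv2.imwrite('pics/e3.png',cv2.resize(w[25:80,205:275],None,fx=10,fy=10,interpolation=cv2.INTER_CUBIC))
# pads in tool frame; tip outlines: blue masks
b=w.astype(int);m=((b[...,0]>b[...,2]+50)&(b[...,0]>80)).astype(np.uint8)
n,l,st,c=cv2.connectedComponentsWithStats(m)
for i in range(1,n):
  if st[i,4]>25:
    p=plane(ke,c[i],.175)[0];print(st[i],(R.T@(p-T)).round(4))
for p,z in(((262,58),.183),((521,58),.183),((285,196),.183),((497,196),.183),((391,565),.18)):
  print('pad',p,(R.T@(plane(ke,np.array(p)*f,z)[0]-T)).round(4))
E
```

```text
yaw -16.299468794045442
stud tri [0.5732 0.0848 0.0291]
stud tri [0.5656 0.0733 0.0528]
studs [[0.5715 0.0844 0.047 ]
 [0.566  0.0735 0.047 ]] yaw -26.37068373837787
[[0.5816 0.0871 0.045 ]
 [0.5709 0.0638 0.045 ]
 [0.5541 0.0711 0.045 ]
 [0.5667 0.0934 0.045 ]]
eye [0.54557657 0.07832573 0.31121511]
[165  35  22  92 869] [ 0.0807 -0.0273  0.0551]
[313  35  23  92 927] [0.0807 0.0293 0.0551]
[181 229  10  26 159] [ 0.0125 -0.0276  0.0551]
[310 229  11  28 182] [0.0122 0.0298 0.0552]
[395 228  60  15 239] [0.0153 0.0775 0.0552]
pad (262, 58) [ 0.0944 -0.0273  0.0471]
pad (521, 58) [0.0943 0.03   0.0471]
pad (285, 196) [ 0.0644 -0.0243  0.0471]
pad (497, 196) [0.0643 0.0266 0.0471]
pad (391, 565) [-0.0487  0.0009  0.0502]
```

View pics/e3.png

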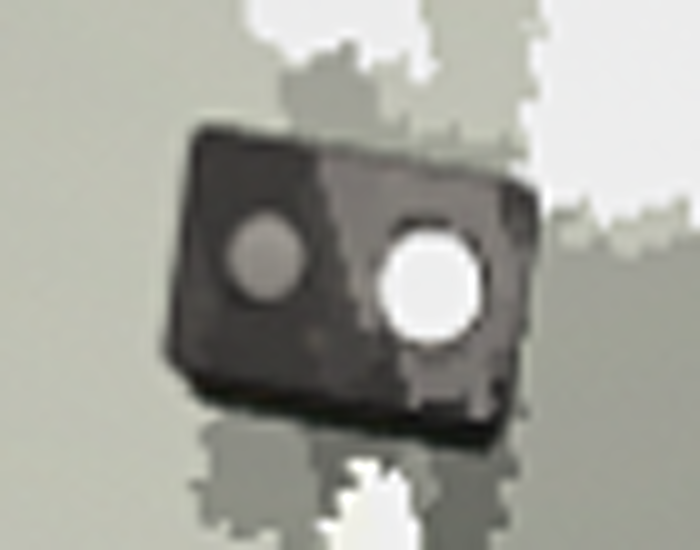

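The crop shows the top face with corners (198,128), (538,195), (505,415) and (172,355). That puts the centre at about (0.569, 0.079) with yaw around -25.5°. I'll align above it, then check again.

Request:
{"fn": "play_rows", "kwargs": {"translation": [[0.012,-0.0105,0],[0.0113,-0.01,0],[0,0,0.02],[0,0,0.04],[0,0,0.035],[0,0,0],[0,0,0]], "delta_rot": [[0,0,0],[0,0,4.6],[0,0,4.6],[0,0,0],[0,0,0],[0,0,0],[0,0,0]], "grip": [0.2,0.2,0.2,0.2,0.2,0.2,0.2]}}

```text
clock: 8.4
tool_pos: [0.4987, 0.1151, 0.1361]
eef_rot: [0.975, -0.221, 0.001, -0.0]
contact_force: [-1.0, -0.9, -0.5]
opening: 0.601
finger_force: 6.3
```

```bash
python3 - <<'E'
from h import *
s=r.get_state();R=Rt.from_quat(s['eef_rot']).as_matrix();T=s['tool_pos'];print(s['clock'],T,np.degrees(np.arctan2(R[1,0],R[0,0])),R[2].round(4),s['finger_force'])
k=r.get_calibration('wrist');w=r.snapshot('wrist')
np.savez('g.npz',eye=k['eye'],rotation=k['rotation'],intrinsics=k['intrinsics'],k1=k['k1'])
cv2.imwrite('pics/g.png',w);cv2.imwrite('pics/g2.png',cv2.resize(w[:192],(800,300*1),interpolation=cv2.INTER_CUBIC))
print([(np.round(d['point'],3).tolist(),round(d['confidence'],2)) for d in r.look_for('wrist','battery')])
P=np.array([0.569,.0788,.045]);print('expected px',proj(k,P)*1.5625)
E
```

```text
8.4 [0.49871465 0.11514005 0.13608136] -25.53633325702116 [ 9.e-04 -6.e-04 -1.e+00] 6.320621106970066
[([0.571, 0.079, 0.045], 0.66)]
expected px [[398.3757845  131.38385717]]
```

View pics/g2.png

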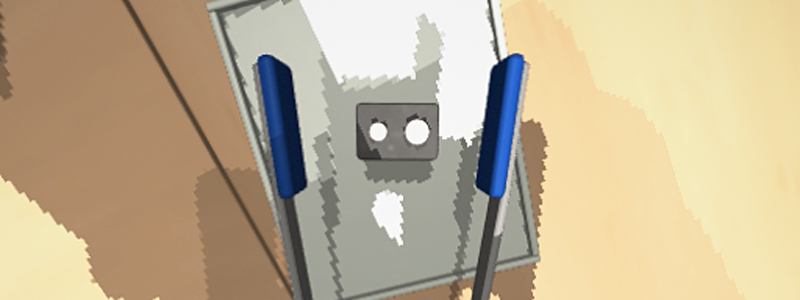

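The battery is centred between the jaws and square to them, with its top face at (357–438, 103–160). I'll descend.

Request:
{"fn": "play_rows", "kwargs": {"translation": [[0,0.001,0.012],[0,0,0.012],[0,0,0.012],[0,0,0.011],[0,0,0]], "delta_rot": [[0,0,0],[0,0,0],[0,0,0],[0,0,0],[0,0,0]], "grip": [0.2,0.2,0.2,0.2,0.2]}}

```text
clock: 9.12
tool_pos: [0.4972, 0.1143, 0.0871]
eef_rot: [0.975, -0.221, -0.001, 0.0]
contact_force: [-0.5, -0.5, -0.6]
opening: 0.602
finger_force: 6.3
```

```bash
python3 - <<'E'
from h import *
s=r.get_state();print(s['clock'],s['tool_pos'],s['contact_force'],s['finger_force'])
w=r.snapshot('wrist');a=r.snapshot('scene')
cv2.imwrite('pics/i2.png',np.vstack([cv2.resize(w[:150],(700,205)),cv2.resize(a[160:260,130:310],(700,389),interpolation=cv2.INTER_CUBIC)]))
E
```

```text
9.125 [0.49720856 0.11430642 0.08710687] [-0.51933619 -0.49177775 -0.6215599 ] 6.320295766454365
```

View pics/i2.png

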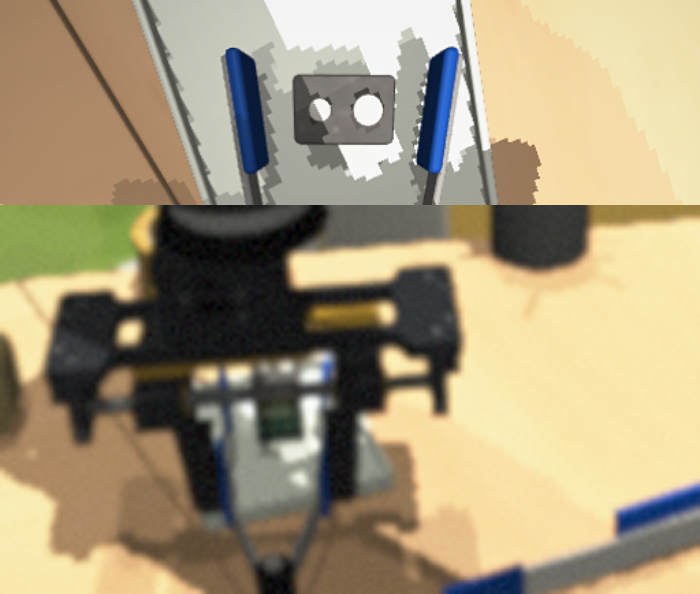

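The jaws straddle the battery, clear on both sides, and the tongs are clear of the rim. I'll close gently.

Request:
{"fn": "play_rows", "kwargs": {"translation": [[0,0,0],[0,0,0],[0,0,0],[0,0,0],[0,0,0],[0,0,0],[0,0,0],[0,0,0],[0,0,0],[0,0,0],[0,0,0],[0,0,0]], "delta_rot": [[0,0,0],[0,0,0],[0,0,0],[0,0,0],[0,0,0],[0,0,0],[0,0,0],[0,0,0],[0,0,0],[0,0,0],[0,0,0],[0,0,0]], "grip": [0.14,0.09,0.05,0.02,0,-0.02,-0.04,-0.06,-0.08,-0.12,-0.16,-0.2], "squeeze": 24}}

```text
clock: 10.72
tool_pos: [0.4977, 0.1144, 0.0882]
eef_rot: [0.975, -0.221, 0.0, 0.0]
contact_force: [-0.6, -1.1, -1.6]
opening: 0.46
finger_force: 24.0
```

Request:
{"fn": "play_rows", "kwargs": {"translation": [[0,0,-0.005],[0,0,-0.01],[0,0,-0.015],[0,0,-0.02],[0,0,-0.025],[0,0,-0.025],[0,0,-0.02],[0,0,-0.015],[0,0,-0.01],[0,0,-0.005],[0,0,0],[0,0,0],[0,0,0]], "delta_rot": [[0,0,0],[0,0,0],[0,0,0],[0,0,0],[0,0,0],[0,0,0],[0,0,0],[0,0,0],[0,0,0],[0,0,0],[0,0,0],[0,0,0],[0,0,0]], "grip": [-0.2,-0.2,-0.2,-0.2,-0.2,-0.2,-0.2,-0.2,-0.2,-0.2,-0.2,-0.2,-0.2]}}

```text
clock: 12.35
tool_pos: [0.4975, 0.1144, 0.2377]
eef_rot: [0.975, -0.221, -0.0, 0.0]
contact_force: [0.9, -0.4, -1.3]
opening: 0.463
finger_force: 24.0
```

```bash
python3 - <<'E'
from h import *
s=r.get_state();print(s['clock'],s['tool_pos'],s['contact_force'],s['finger_force'],s['opening'])
w=r.snapshot('wrist');a=r.snapshot('scene')
print([(np.round(d['point'],3).tolist(),round(d['confidence'],2)) for d in r.look_for('scene','battery')+r.look_for('wrist','battery')])
cv2.imwrite('pics/j2.png',np.vstack([cv2.resize(w[:150],(700,205)),cv2.resize(a[60:260,100:400],(585,390),interpolation=cv2.INTER_CUBIC)[:, :700] if 0 else cv2.copyMakeBorder(cv2.resize(a[60:260,100:400],(585,390)),0,0,0,115,0)]))
E
```

```text
12.35 [0.49754065 0.11439789 0.23771843] [ 0.9488628  -0.38154539 -1.29392738] 23.999733470845968 0.4633438757645265
[([0.562, 0.083, 0.179], 0.68), ([0.572, 0.08, 0.193], 0.87)]
```

View pics/j2.png

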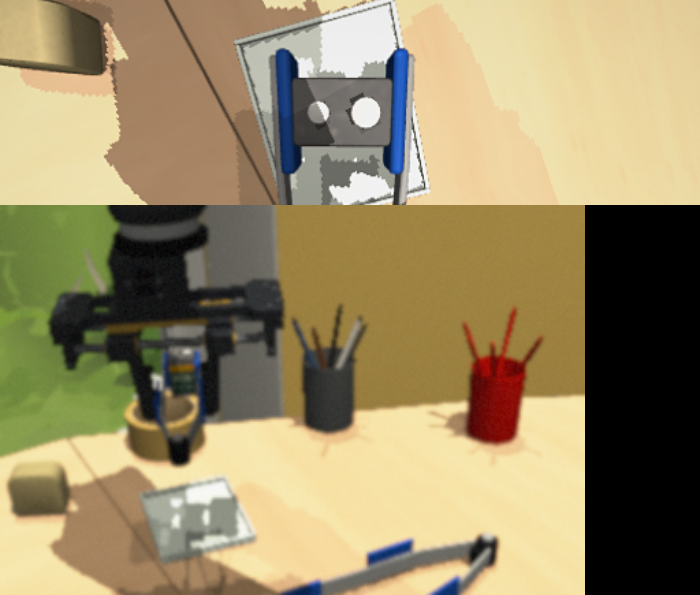

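The battery is held upright between the pads, its top at about 0.193 m, and the tray is empty. I'm handing the job in.

```bash
python3 -c "
from plant import r
print(r.finish_job())"
```

```text
the job is handed in; nothing more can be done
None
```

I handed the job in at about 12.5 s, with the battery held upright and still in the small tongs, its underside about 15 cm above the desk; the hand-in did not report a verdict.

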